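Clamp the abrasive block in the hinged jig, pin it and hold it shut

ROBOT

A 6-joint arm with a two-finger parallel gripper is mounted at the origin on a cart in front of the work surface, level with it; the furniture and walls round the work are solid. World frame = base frame: x ahead of the robot, y to its left, z up, the work surface at z = 0. Lengths are in m, angles in rad, forces in N, time in s.
With the tool pointing down it reaches from about 0.225 to 0.875 m from the base axis. Payload 3.4 kg.
Tool frame: the origin (TCP) lies between the finger pads; the fingertips stand 11 mm ahead of it and the grasp point (between the pads) lies 8 mm behind it (tips_ahead is the distance from the TCP to the fingertips, in m); z points along the fingers, x is the direction in which the jaws open and shut, and the axes are right-handed (so a half turn about z gives the same grasp; the last joint's range is limited). The gripper opens to 85 mm and grips with 20 to 120 N. Pads are 22 mm wide; open, the fingers measure 114 mm over their backs; the gripper's body (76 mm by 85 mm) begins 54 mm behind the grasp point. The pads swing forward as they close: fully open they stand 13 mm farther back than shut.
Start: joints at [-1.301, 0.276, 1.505, -0, 1.361, -0.121], TCP at [0.219, -0.532, 0.242] pointing down, gripper open.
Joint ranges: [-2.89, 2.89], [-0.75, 2.08], [0.22, 2.7], [-1.18, 4.32], [0.11, 2.71], [-2.7, 2.7]. Speed limits (rad/s): [2.57, 2.57, 3.14, 3.14, 3.14, 3.14].

INTERFACE

Orientations are given as a unit quaternion [w, x, y, z].
In Python, from rig import get_state, get_image, sign_off, masks_of, tips_ahead gives the robot as it stands.
- The arm moves only by the tool play_rows, never from a script. Its argument "series" is a list of rows, each an object of numbers: "fingers": the closure, from -1 (fully open) to 1 (shut); "dx", "dy", "dz": the shift along the world's x, y, z in mm; "turn": the turn about the world's z in rad. A call has 1 to 20 rows; each row shifts and turns the pose as measured when the row begins; what a row does not reach is not made up. A row lasts 1/12 s, in which the tool goes at most 41.7 mm and 7.16 degrees, less where a joint would pass 70% of its speed; a pose out of reach is approached as far as the arm can. A call with a gripper value outside its range is refused whole. The fingers move at their own pace and stop on an object; "squeeze" is the grip in N (left out, the last holds). Time passes only in rows, so rows that do not move let the fingers close. It gives the time, the measured TCP pose, the force and the opening at its end, in the units of the state.
- get_state(): the state, without advancing time (a new reading comes with each control period).
- get_image(name): name is "side" or "top"; returns a dict with "pixels" (400x640x3 uint8, red, green, blue), "vfov" (degrees; the focal length in pixels is half the picture's height over the tangent of half this angle, whatever the lens; pixels are square), "cx", "cy" (the principal point, pixels), "rvec" (rotation vector, rad) and "tvec" (3), from world to camera coordinates, as OpenCV has them. Camera axes: x right, y down, z forward; pixel columns grow to the right and rows downward; lengths in m; the calibration is good to about 2 mm. A picture is of the moment at which its call begins. There is no depth.
- sign_off(): hands the job in, once; it reports no verdict.
Trained networks look in a picture, given as the dict that the camera call returned (one of the last four; its "shot" number tells which), for a name from the list of things; names that differ only in an ending like _2 or _b are one class to them, and where a whole thing is asked for, a point or a joint stands for the part that bears it (a point fixed in the world has none). Each returns a list of dicts, best first, with "p" (0 to 1); they miss things now and then, are a little off and sometimes report something else, mostly with a low value. They report only what shows in the picture. A call takes as long as a camera call.
- masks_of(picture, label): "region" (400x640 bool, what is visible of it) and "xy" ([column, row] in pixels, amid what is visible of it).
The state is a dict: "clock": time; "qpos": joint angles; "qd": joint speeds; "effort": joint torques, N m; "position": TCP position; "ee_rot": TCP orientation; "contact_force": force on the tool from outside, world axes, zero at the start; "moment": the same for the moment, N m; "width": finger opening in m.
Only numpy, scipy, OpenCV 4.12 (cv2) and the standard library are available. Lean on these libraries where they do the work, as an engineer would, in place of code of your own. Each camera call takes 0.05 s, during which the arm holds its last target. There are 200 camera calls.

TASK

Lay the small abrasive rubber block flat in the sprung pan of the hinged clamp jig, swing the steel strap over and down onto it, then take the locking pin from its wooden stand and push it down through the hole in the strap into the hole in the post below. Finish while still holding the pin by its knob and pressing it down, so that the strap is kept fully shut against the pan's spring; do not let go. Leave the loupe, tape roll, calliper and round tin alone.

Things in the scene. Friction and masses are not known exactly. Their poses are not given: they have to be found in the camera images.
- jig: Aluminium clamp jig fixed to the bench, 165 mm long (own x, from -80 to +85 mm), 100 mm wide. Origin on the bench top under the middle of the pan. Own +x points from the pin post to the hinge, z up. Baseplate 12 mm high; pin post (40x60 mm, 32 mm high) centred at own x = -60 mm; hinge axis parallel to own y at x = +70 mm, 36 mm up, between ears 47 mm high.
- pan_seat (a point): Centre of the floor of the sprung pan, above the jig's origin, 24 mm above the bench when unloaded. Inside 57 mm along the jig's x by 29 mm along its y; end lips and corner lips 5 mm high, the sides open for 41 mm between the corner lips. The block fits with its long side along the jig's x, 2.5 mm play each way, standing 8 mm above the lips.
- pan (a joint): Travel of the sprung pan downwards, m: 0 at rest, 0.008 at most. Spring 1.6 N per mm; with the block in it and the strap fully shut it is pressed down 5 mm.
- lid (a joint): Angle of the steel strap about its hinge, rad: 0 fully shut (level, underside on the post, 32 mm up), pi/2 upright, 2.1 leaning fully back; starts at 1.8 to 2.05. Stays where left while upright or leaning back, falls slowly shut below about 0.9. With the block in the pan it rests at about 0.1 on the block; the pin's weight alone does not shut it, about 4 N of push on the pin does.
- lid_hinge (a point): Middle of the strap's hinge axis, 36 mm above the bench; fixed to the jig.
- lid_edge (a point): Middle of the strap's free end (half its thickness), 155 mm from the hinge axis. The strap is 44 mm wide, 8 mm thick, 0.12 kg.
- lid_hole (a point): Centre of the 13 mm through hole in the strap, on its upper face (upper when shut), 130 mm from the hinge axis; lies over the post's hole when shut.
- post_hole (a point): Mouth of the 13 mm upright hole in the jig's pin post, 32 mm above the bench and 32 mm deep.
- stand: Dark wood stand fixed to the bench, 64 mm square foot, 54 mm square, 36 mm high, with an upright hole in which the pin hangs by its flange. Origin on the bench under its middle.
- pin_knob (a point): Middle of the steel locking pin's knob, on its axis (z, up). Shank 10 mm diameter, 30 mm long; above it a flange 36 mm diameter, 5 mm thick; above that the knob, 18 mm diameter, 31 mm tall; 50-75 g. This point is 50 mm above the tip, 15 mm above the flange's upper face, 16 mm below the knob's top. Starts hanging upright in the stand, flange on its top; lift 30 mm to free it.
- pin_tip (a point): Lower end of the pin, on its axis; chamfered. 10 mm above the bench when fully home in the jig.
- block_center (a point): Centre of the grey abrasive rubber block, 24x52x13 mm, long side along its own y, lying flat on the bench, 25 g.
- loupe_b: Bystander, loupe: black eyepiece, 33 mm wide, 31 mm tall; origin at its underside; not to be moved.
- tape: Bystander, roll of tape lying flat, 88 mm wide, 19 mm tall; origin at its underside; not to be moved.
- calliper_b: Bystander, calliper lying flat, 74x190x8 mm; origin at its underside; not to be moved.
- tin: Bystander, small round tin, 65 mm wide, 24 mm tall; origin at its underside; not to be moved.

How it is judged:
By the outcome, as a careful person would: the job done as asked, in the order asked, and still so for the second after the job is handed in, while the arm keeps its last pose, push and grip.
It also fails if it takes over 72 s, if anything falls off the work surface, if the arm or the gripper's body presses on something with over 40 N, if the wrist force passes 120 N, or if a joint passes its speed limit or range.

## Working session

There is one attempt and no reset: what is moved stays moved. The work goes in short steps, Python scripts to look and compute and a tool call to move; the robot and the scene stay as the last step left them, time stands still between calls to the robot, and variables do not carry over. Pictures are saved under pics/ and viewed, about 8 in all and at most 12, crops included, and the job is handed in when it is done.

Besides the shell and the picture viewer there is one more tool, called after "Emit:" as name(argument=value, ...) on one line, values as JSON. play_rows: Moves the arm, as the interface text tells. Its arguments: {"type":"object","properties":{"series":{"type":"array"},"squeeze":{"type":"number"}},"required":["series"]}

```bash
mkdir -p pics; ls
cat > h.py <<'E'
import numpy as np, cv2
from rig import *
def cam(p):
    f=p["pixels"].shape[0]/2/np.tan(np.radians(p["vfov"])/2)
    K=np.array([[f,0,p["cx"]],[0,f,p["cy"]],[0,0,1]]);R=cv2.Rodrigues(np.array(p["rvec"],float))[0]
    return K,R,np.array(p["tvec"],float).reshape(3)
def proj(p,X):
    K,R,t=cam(p);x=K@(R@np.asarray(X,float).reshape(-1,3).T+t[:,None]);return (x[:2]/x[2]).T
def ray(p,uv):
    K,R,t=cam(p);d=R.T@np.linalg.inv(K)@np.array([uv[0],uv[1],1.]);return -R.T@t,d/np.linalg.norm(d)
def atz(p,uv,z):
    c,d=ray(p,uv);return c+d*(z-c[2])/d[2]
def tri(p1,a,p2,b):
    c1,d1=ray(p1,a);c2,d2=ray(p2,b)
    s=np.linalg.lstsq(np.c_[d1,-d2],c2-c1,rcond=None)[0]
    A=c1+s[0]*d1;B=c2+s[1]*d2;return (A+B)/2,np.linalg.norm(A-B)
def save(p,n,crop=None,k=1):
    im=p["pixels"][:,:,::-1]
    if crop: im=im[crop[1]:crop[3],crop[0]:crop[2]]
    cv2.imwrite("pics/"+n,cv2.resize(im,None,fx=k,fy=k,interpolation=cv2.INTER_CUBIC))
E
python3 - <<'E'
from h import *
np.set_printoptions(precision=4,suppress=True)
P={n:get_image(n) for n in("side","top")}
save(P["side"],"s1.png");save(P["top"],"t1.png")
for n,p in P.items():
    K,R,t=cam(p);print(n,K[0,0],p["cx"],p["cy"],"C",-R.T@t,"fwd",R[2])
    for l in ["jig","pan_seat","lid_edge","lid_hole","lid_hinge","post_hole","stand","pin_knob","pin_tip","block_center","loupe_b","tape","calliper_b","tin"]:
        try:
            r=masks_of(p,l);print(l,[(round(x["p"],2),np.round(x["xy"],1).tolist(),int(x["region"].sum()),atz(p,x["xy"],.02)[:2]) for x in r[:2]])
        except Exception as e: print(l,e)
print(get_state(),tips_ahead)
E
```

```text
pics
side 515.6517286832336 321.30832329094517 196.4242178209057 C [0.1021 0.9871 0.8453] fwd [ 0.2947 -0.7399 -0.6047]
jig [(0.67, [285.9, 226.8], 2839, array([0.5391, 0.1243])), (0.51, [276.8, 274.6], 233, array([0.4893, 0.2787]))]
pan_seat []
lid_edge [(0.86, [266.1, 192.5], 857, array([0.6476, 0.0164]))]
lid_hole [(0.85, [266.0, 189.2], 906, array([0.6545, 0.0032]))]
lid_hinge [(0.57, [286.6, 225.7], 2917, array([0.5392, 0.1199])), (0.24, [279.1, 275.4], 246, array([0.4836, 0.279 ]))]
post_hole [(0.93, [283.8, 228.1], 2919, array([0.5418, 0.1307]))]
stand [(0.8, [278.8, 287.9], 648, array([0.4682, 0.3126]))]
pin_knob [(0.71, [278.7, 272.0], 235, array([0.4889, 0.27  ])), (0.43, [280.6, 284.4], 680, array([0.469, 0.302]))]
pin_tip [(0.58, [276.4, 274.4], 220, array([0.4904, 0.2785])), (0.39, [290.0, 184.9], 365, array([ 0.6028, -0.039 ]))]
block_center [(0.55, [353.4, 199.8], 130, array([ 0.4208, -0.0408]))]
loupe_b [(0.46, [225.3, 275.6], 238, array([0.593 , 0.3238])), (0.18, [262.5, 192.3], 856, array([0.6569, 0.0192]))]
tape [(0.91, [363.3, 261.4], 846, array([0.3252, 0.1679]))
[... 1125 characters left out ...]
265.3, 250.9], 652, array([0.3541, 0.1612])), (0.28, [209.4, 155.4], 129, array([0.6066, 0.3084]))]
calliper_b [(0.72, [430.9, 215.5], 693, array([ 0.433 , -0.2565]))]
tin [(0.91, [351.3, 151.4], 521, array([ 0.6067, -0.0629]))]
{'clock': 1.5, 'qpos': array([-1.301 ,  0.2759,  1.5049, -0.    ,  1.3607, -0.121 ]), 'qd': array([ 0.0008,  0.0004, -0.0013,  0.0012,  0.0009, -0.0013]), 'effort': array([ -0.002 , -41.6666, -24.6102,  -0.0004,   0.0003,   0.    ]), 'position': array([ 0.219 , -0.5317,  0.2423]), 'ee_rot': array([ 0.    ,  0.8309, -0.5564,  0.    ]), 'contact_force': array([-0.455 ,  0.3166,  0.2163]), 'moment': array([ 0.0051, -0.0817, -0.0327]), 'width': 0.08523718541262564} 0.011
```

Run:
```python
import cv2
a=cv2.imread("pics/t1.png")[125:275,190:390]; cv2.imwrite("pics/t1c.png",cv2.resize(a,None,fx=4,fy=4,interpolation=cv2.INTER_CUBIC))
a=cv2.imread("pics/s1.png")[150:310,200:400]; cv2.imwrite("pics/s1c.png",cv2.resize(a,None,fx=3.7,fy=3.7,interpolation=cv2.INTER_CUBIC))
```

```text
(no output)
```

View pics/t1c.png

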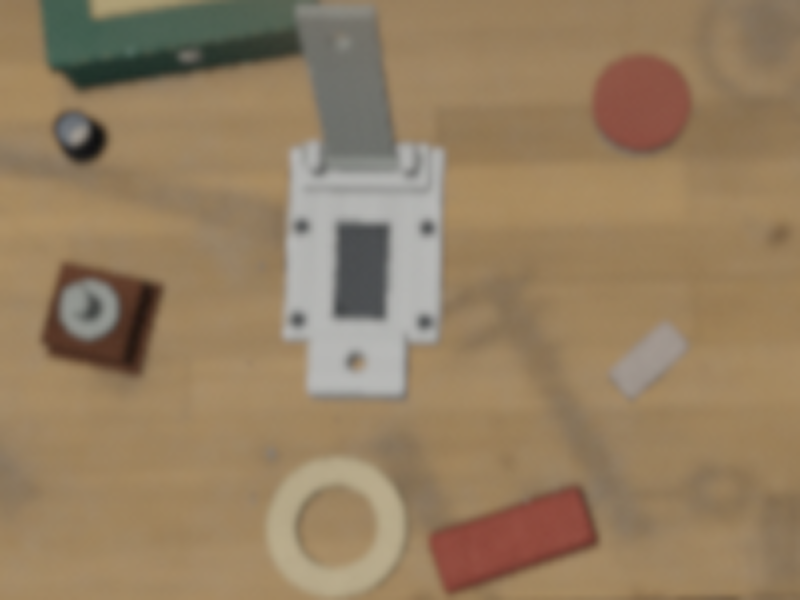

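View pics/s1c.png

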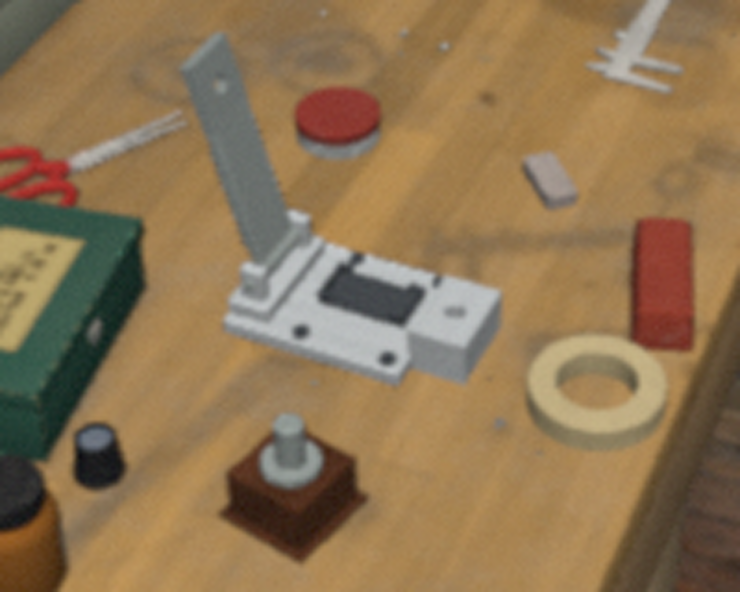

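```bash
cat > fit.py <<'E'
from h import *
from scipy.optimize import least_squares
np.set_printoptions(precision=4,suppress=True)
t,s=get_image("top"),get_image("side")
T=lambda u,v:(190+u/4-.375,125+v/4-.375)
S=lambda u,v:(200+u/3.7-.36,150+v/3.7-.36)
for n,a,b in [("post_hole",T(356,361),S(455,312)),("pan",T(361,270),S(372,294)),("strap_hole",T(344,43),S(221,85)),("flange",T(89,309),S(291,463)),("blocktop",T(649,358),S(551,177))]:
    print(n,*tri(t,a,s,b))
for p,a in ((t,T(361,270)),(s,S(372,294))): print("pan z.024",atz(p,a,.024))
for p,a in ((t,T(356,361)),(s,S(455,312))): print("hole z.032",atz(p,a,.032))
for p,a in ((t,T(649,358)),(s,S(551,177))): print("block z.013",atz(p,a,.013))
for p,a in ((t,T(89,309)),(s,S(291,463))): print("fl z.041",atz(p,a,.041))
J=[(t,T(356,361),(-60,0,32)),(s,S(455,312),(-60,0,32)),(t,T(361,270),(0,0,24)),(s,S(372,294),(0,0,24)),
(t,T(293,148),(85,50,12)),(t,T(443,148),(85,-50,12))]
f=lambda q,full=0:np.concatenate([proj(p,[[q[0]+(X[0]*np.cos(q[2])-X[1]*np.sin(q[2]))/1e3,q[1]+(X[0]*np.sin(q[2])+X[1]*np.cos(q[2]))/1e3,X[2]/1e3]])[0]-a for p,a,X in J])
r=least_squares(f,[.5,.12,0],loss="soft_l1");print("jig",r.x,"res",f(r.x).round(1))
# block outline: masks in both views, min-area rect of mask on z=.013
for p in (t,s):
  for m in masks_of(p,"block_center")[:1]:
    v,u=np.nonzero(m["region"]);g=np.array([atz(p,(a,b),.0065)[:2] for a,b in zip(u,v)])*1000
    print("block rect",cv2.minAreaRect(g.astype(np.float32)))
    g=g-g.mean(0);w,V=np.linalg.eigh(g.T@g/len(g));print("long dir deg",np.degrees(np.arctan2(V[1,1],V[0,1]))%180,np.sqrt(12*w))
E
python3 fit.py
```

```text
post_hole [0.4421 0.1261 0.0303] 0.0013294084120715217
pan [0.5018 0.1233 0.0241] 0.0012667379879397439
strap_hole [0.6049 0.1172 0.1599] 0.00029674956063624675
flange [0.4783 0.2934 0.0379] 0.0011948671899513585
blocktop [ 0.4418 -0.0592  0.009 ] 0.0028849372398595417
pan z.024 [0.5024 0.1235 0.024 ]
pan z.024 [0.5012 0.1233 0.024 ]
hole z.032 [0.4425 0.126  0.032 ]
hole z.032 [0.4407 0.1279 0.032 ]
block z.013 [ 0.4426 -0.0586  0.013 ]
block z.013 [ 0.4388 -0.0543  0.013 ]
fl z.041 [0.4783 0.2927 0.041 ]
fl z.041 [0.4763 0.296  0.041 ]
jig [ 0.5017  0.1236 -0.0419] res [-0.   0.3 -0.2 -0.6 -0.   0.3 -0.3  0.  -0.3 -0.2  0.2  0.3]
block rect ((486.329345703125, 301.6600036621094), (33.86270523071289, 32.1234016418457), 26.987131118774414)
long dir deg 50.10122311819596 [29.1574 31.7797]
block rect ((440.99981689453125, -58.094581604003906), (28.08167839050293, 64.57997131347656), 39.32074737548828)
long dir deg 125.84515449271238 [26.9962 61.8078]
```

```bash
cat > blk.py <<'E'
from h import *
np.set_printoptions(precision=4,suppress=True)
def seg(p,box):
    im=p["pixels"][box[1]:box[3],box[0]:box[2]].astype(float)
    sat=(im.max(2)-im.min(2))
    m=(sat<40).astype(np.uint8)
    n,l,st,c=cv2.connectedComponentsWithStats(m)
    i=1+st[1:,4].argmax();v,u=np.nonzero(l==i)
    return np.c_[u+box[0],v+box[1]],sat
t,s=get_image("top"),get_image("side")
for p,box in((t,(335,198,370,232)),(s,(335,185,365,213))):
    uv,sat=seg(p,box);print(len(uv),uv.mean(0),np.percentile(sat,[1,5,10,25,50]))
    z=.0065 if p is s else .011
    print(atz(p,uv.mean(0),z))
    g=np.array([atz(p,a,z)[:2] for a in uv])*1e3;r=cv2.minAreaRect(g.astype(np.float32));print(r)
    g=g-g.mean(0);w,V=np.linalg.eigh(g.T@g/len(g));print("deg",np.degrees(np.arctan2(V[1,1],V[0,1]))%180,np.sqrt(12*w))
# green box near corner
print(tri(t,(190+305/4,125+50/4),s,(200+140/3.7,150+222/3.7)))
E
python3 blk.py
```

```text
195 [351.7026 214.7436] [17.   17.45 20.   55.   62.  ]
[ 0.4414 -0.0583  0.011 ]
((441.4454650878906, -58.4326286315918), (23.45923614501953, 51.21559143066406), 43.50299072265625)
deg 131.40800205950296 [24.3003 51.6187]
138 [348.2754 198.4638] [12. 17. 19. 70. 82.]
[ 0.4406 -0.058   0.0065]
((441.0413818359375, -58.47462463378906), (27.438261032104492, 61.98615264892578), 40.1865119934082)
deg 126.85354668549637 [26.4742 59.6441]
(array([0.6437, 0.1553, 0.0613]), np.float64(0.014243864343161588))
```

Emit:
play_rows(series=[{"dx":10,"dy":35,"dz":0,"turn":0.12,"fingers":-0.1},{"dx":10,"dy":35,"dz":0,"turn":0.12,"fingers":-0.1},{"dx":14,"dy":36,"dz":0,"turn":0.12,"fingers":-0.1},{"dx":14,"dy":36,"dz":0,"turn":0.12,"fingers":-0.1},{"dx":16,"dy":36,"dz":0,"turn":0.12,"fingers":-0.1},{"dx":16,"dy":36,"dz":0,"turn":0.12,"fingers":-0.1},{"dx":16,"dy":36,"dz":0,"turn":0.12,"fingers":-0.1},{"dx":16,"dy":36,"dz":-10,"turn":0.12,"fingers":-0.1},{"dx":16,"dy":36,"dz":-10,"turn":0.12,"fingers":-0.1},{"dx":16,"dy":36,"dz":-10,"turn":0.12,"fingers":-0.1},{"dx":18,"dy":36,"dz":-10,"turn":0.12,"fingers":-0.1},{"dx":18,"dy":36,"dz":-10,"turn":0.12,"fingers":-0.1},{"dx":20,"dy":30,"dz":-20,"turn":0.12,"fingers":-0.1},{"dx":20,"dy":10,"dz":-20,"turn":0.12,"fingers":-0.1}])

```text
clock: 2.97
position: [0.4404, -0.0516, 0.156]
ee_rot: [0.003, 0.96, 0.278, 0.012]
contact_force: [0.1, -0.1, -0.2]
width: 0.0467
```

Emit:
play_rows(series=[{"dx":1,"dy":-6,"dz":-35,"turn":0.1,"fingers":-0.1},{"dz":-35,"turn":0.066,"fingers":-0.1},{"dz":-30,"fingers":-0.1},{"fingers":-0.1}])

```text
invalid input at $.series[1]: expected keys fingers, dx, dy, dz, turn
```

```bash
cat >> h.py <<'E'
def st():
    s=get_state();w,x,y,z=s["ee_rot"];from scipy.spatial.transform import Rotation as Ro
    m=Ro.from_quat([x,y,z,w]).as_matrix()
    print("t",round(s["clock"],2),"pos",s["position"].round(4),"yaw",np.degrees(np.arctan2(m[1,0],m[0,0])).round(2),"zaxis",m[:,2].round(4),"F",s["contact_force"].round(1),"w",round(s["width"],4));return s
E
python3 -c "
from h import *
st()"
```

```text
t 2.97 pos [ 0.4404 -0.0516  0.156 ] yaw 32.33 zaxis [ 2.480e-02  1.000e-04 -9.997e-01] F [ 0.1 -0.1 -0.2] w 0.0467
```

Emit:
play_rows(series=[{"dx":1,"dy":-6,"dz":-35,"turn":0.1,"fingers":-0.1},{"dx":0,"dy":0,"dz":-35,"turn":0.066,"fingers":-0.1},{"dx":0,"dy":0,"dz":-30,"turn":0,"fingers":-0.1},{"dx":0,"dy":0,"dz":0,"turn":0,"fingers":-0.1}])

```text
clock: 3.3
position: [0.4469, -0.0529, 0.0525]
ee_rot: [0.004, 0.93, 0.368, 0.016]
contact_force: [-0.6, -0.1, -0.2]
width: 0.0469
```

```bash
python3 -c "
from h import *
st()"
```

```text
t 3.3 pos [ 0.4469 -0.0529  0.0525] yaw 43.2 zaxis [ 0.0321  0.005  -0.9995] F [-0.6 -0.1 -0.2] w 0.0469
```

Emit:
play_rows(series=[{"dx":-3,"dy":-3,"dz":-8,"turn":-0.026,"fingers":-0.1},{"dx":-3,"dy":-3,"dz":-8,"turn":0,"fingers":-0.1},{"dx":0,"dy":0,"dz":-8,"turn":0,"fingers":-0.1},{"dx":0,"dy":0,"dz":0,"turn":0,"fingers":-0.1}])

```text
clock: 3.63
position: [0.4423, -0.0596, 0.0294]
ee_rot: [0.004, 0.934, 0.356, 0.017]
contact_force: [-0.7, -0.1, -0.1]
width: 0.0467
```

```bash
python3 -c "
from h import *
st()"
```

```text
t 3.63 pos [ 0.4423 -0.0596  0.0294] yaw 41.68 zaxis [ 0.0339  0.0038 -0.9994] F [-0.7 -0.1 -0.1] w 0.0467
```

Emit:
play_rows(series=[{"dx":-1,"dy":1,"dz":-8,"turn":0,"fingers":-0.1},{"dx":0,"dy":0,"dz":-7,"turn":0,"fingers":-0.1},{"dx":0,"dy":0,"dz":0,"turn":0,"fingers":0.2},{"dx":0,"dy":0,"dz":0,"turn":0,"fingers":0.6},{"dx":0,"dy":0,"dz":0,"turn":0,"fingers":0.8},{"dx":0,"dy":0,"dz":0,"turn":0,"fingers":0.8},{"dx":0,"dy":0,"dz":0,"turn":0,"fingers":0.8}], squeeze=25)

```text
clock: 4.22
position: [0.4445, -0.0597, 0.0163]
ee_rot: [0.007, 0.934, 0.355, 0.02]
contact_force: [-0.4, -0.0, -0.5]
width: 0.0229
```

```bash
python3 -c "
from h import *
st()"
```

```text
t 4.22 pos [ 0.4445 -0.0597  0.0163] yaw 41.67 zaxis [ 0.0419  0.0015 -0.9991] F [-0.4 -0.  -0.5] w 0.0229
```

Emit:
play_rows(series=[{"dx":0,"dy":0,"dz":15,"turn":0,"fingers":0.8},{"dx":0,"dy":0,"dz":25,"turn":0,"fingers":0.8},{"dx":0,"dy":0,"dz":25,"turn":0,"fingers":0.8},{"dx":0,"dy":0,"dz":25,"turn":0,"fingers":0.8}])

```text
clock: 4.55
position: [0.4396, -0.0582, 0.1046]
ee_rot: [0.002, 0.935, 0.355, 0.014]
contact_force: [1.2, -0.2, -0.1]
width: 0.0234
```

```bash
python3 -c "
from h import *
st()"
```

```text
t 4.55 pos [ 0.4396 -0.0582  0.1046] yaw 41.65 zaxis [ 0.0285  0.0056 -0.9996] F [ 1.2 -0.2 -0.1] w 0.0234
```

Emit:
play_rows(series=[{"dx":6,"dy":20,"dz":0,"turn":0.1,"fingers":0.8},{"dx":8,"dy":24,"dz":0,"turn":0.1,"fingers":0.8},{"dx":8,"dy":24,"dz":0,"turn":0.1,"fingers":0.8},{"dx":8,"dy":24,"dz":0,"turn":0.1,"fingers":0.8},{"dx":8,"dy":24,"dz":0,"turn":0.1,"fingers":0.8},{"dx":8,"dy":24,"dz":0,"turn":0.1,"fingers":0.8},{"dx":8,"dy":22,"dz":0,"turn":0.1,"fingers":0.8},{"dx":6,"dy":16,"dz":0,"turn":0.1,"fingers":0.8},{"dx":0,"dy":0,"dz":0,"turn":0,"fingers":0.8}])

```text
clock: 5.3
position: [0.5068, 0.1264, 0.1135]
ee_rot: [0.001, 0.71, 0.704, 0.024]
contact_force: [0.3, -0.3, -1.0]
width: 0.0232
```

```bash
python3 -c "
from h import *
st()
for n in('top','side'):
    p=get_image(n)
    save(p,n+'2.png',(230,130,350,240) if n=='top' else (230,150,370,270),5)
    for m in masks_of(p,'block_center')[:2]: print(n,m['p'],m['xy'],m['region'].sum())
"
```

```text
t 5.3 pos [0.5068 0.1264 0.1135] yaw 89.59 zaxis [ 0.0353  0.032  -0.9989] F [ 0.3 -0.3 -1. ] w 0.0232
top 0.52 [272.6, 190.9] 96
top 0.42 [273.2, 195.9] 445
```

View pics/side2.png

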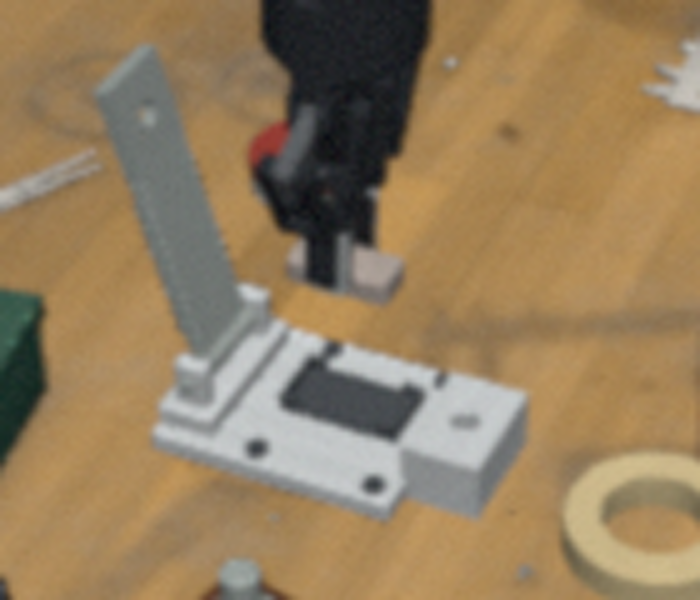

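View pics/top2.png

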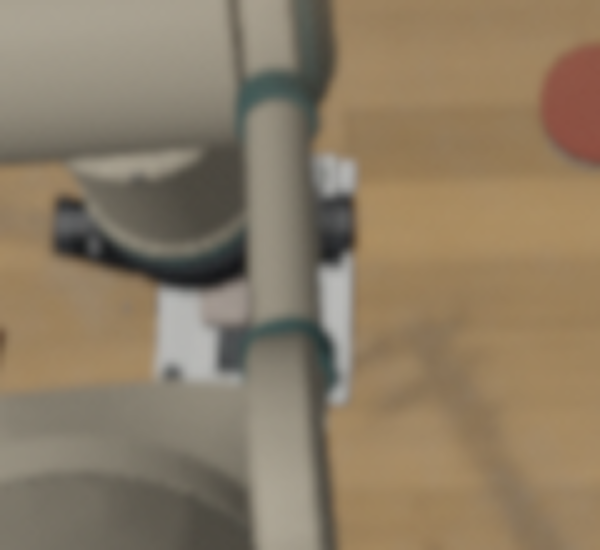

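```bash
python3 -c "
from h import *
p=get_image('side')
for u,v in((386,303),(290,276)): print(atz(p,(230+u/5-.4,150+v/5-.4),.0975))
t=get_image('top')
print(atz(t,(230+203/5-.4,130+322/5-.4),.11),atz(t,(230+222/5-.4,130+326/5-.4),.11))
st()
# predicted pixel of nominal block corners
"
```

```text
[0.47809551 0.13362023 0.0975    ]
[0.52782749 0.13188373 0.0975    ]
[0.47989477 0.13653492 0.11      ] [0.47774856 0.12763892 0.11      ]
t 5.6 pos [0.5047 0.1227 0.1132] yaw 89.19 zaxis [ 0.0328  0.03   -0.999 ] F [ 0.4 -0.4  0. ] w 0.023
```

Emit:
play_rows(series=[{"dx":0,"dy":1,"dz":-10,"turn":-0.028,"fingers":0.8},{"dx":0,"dy":0,"dz":-12,"turn":0,"fingers":0.8},{"dx":0,"dy":0,"dz":-12,"turn":0,"fingers":0.8},{"dx":0,"dy":0,"dz":-12,"turn":0,"fingers":0.8},{"dx":0,"dy":0,"dz":-5,"turn":0,"fingers":0.8}])

```text
clock: 6.02
position: [0.5052, 0.119, 0.063]
ee_rot: [0.003, 0.726, 0.687, 0.024]
contact_force: [-1.5, 0.9, -0.2]
width: 0.0232
```

```bash
python3 -c "
from h import *
p=get_image('side');p=get_image('side');st()
save(p,'side3.png',(250,180,350,260),7)
"
```

```text
t 6.12 pos [0.5053 0.1192 0.0634] yaw 86.94 zaxis [ 0.039   0.0282 -0.9988] F [-0.2 -0.5  0.2] w 0.0232
```

View pics/side3.png

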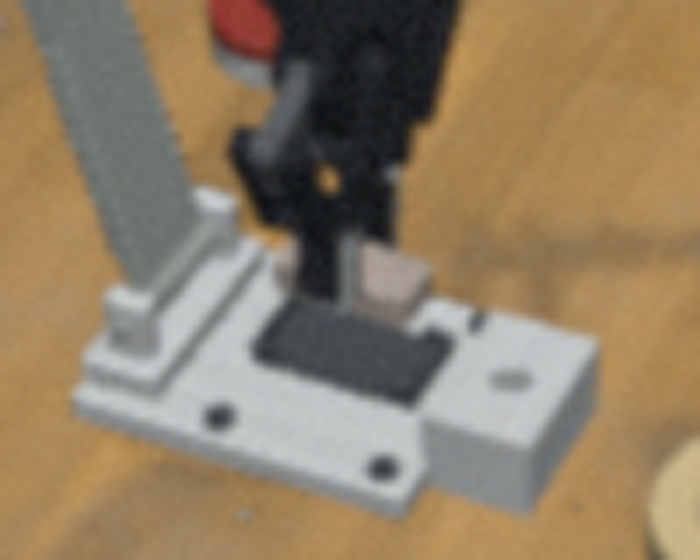

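```bash
python3 -c "
from h import *
p=get_image('side');q=lambda u,v:(250+u/7-.43,180+v/7-.43)
print(atz(p,q(407,328),.0474),atz(p,q(405,323),.0474))
for u,v,z in((415,405,.026),(254,352,.026),(455,345,.029),(511,380,.032)): print(atz(p,q(u,v),z))
c,s=np.cos(-.042),np.sin(-.042)
print([(x,y,.5017+x*c-y*s,.1236+x*s+y*c) for x,y in((-.026,.012),(-.0285,.0145),(.0285,.0145),(-.0285,-.0145),(-.06,0))])
st()"
```

```text
[0.47708633 0.13230224 0.0474    ] [0.47873905 0.13015292 0.0474    ]
[0.46889901 0.14534546 0.026     ]
[0.53119884 0.14092506 0.026     ]
[0.46683607 0.11468096 0.029     ]
[0.44090102 0.12755808 0.032     ]
[(-0.026, 0.012, np.float64(0.4762267804662628), np.float64(0.13668109653607177)), (-0.0285, 0.0145, np.float64(0.4738339542748695), np.float64(0.13928386099291032)), (0.0285, 0.0145, np.float64(0.530783687664713), np.float64(0.1368905647668346)), (-0.0285, -0.0145, np.float64(0.4726163123352871), np.float64(0.1103094352331654)), (-0.06, 0, np.float64(0.44175291222121743), np.float64(0.12611925918534286))]
t 6.17 pos [0.5061 0.1195 0.0641] yaw 86.96 zaxis [ 0.0407  0.0284 -0.9988] F [-0.2  0.4  0.9] w 0.0229
```

Emit:
play_rows(series=[{"dx":-1,"dy":3,"dz":-5,"turn":0.008,"fingers":0.8},{"dx":-1,"dy":2,"dz":-7,"turn":0,"fingers":0.8},{"dx":0,"dy":0,"dz":-4,"turn":0,"fingers":0.8}])

```text
clock: 6.42
position: [0.5062, 0.1245, 0.0497]
ee_rot: [0.005, 0.723, 0.69, 0.027]
contact_force: [0.6, 0.6, -0.0]
width: 0.0234
```

```bash
python3 -c "
from h import *
p=get_image('side');p=get_image('side');st()
save(p,'side4.png',(250,180,350,260),7)
"
```

```text
t 6.52 pos [0.5058 0.1243 0.0494] yaw 87.39 zaxis [ 0.0451  0.0291 -0.9986] F [ 0.   0.3 -0.2] w 0.0232
```

View pics/side4.png

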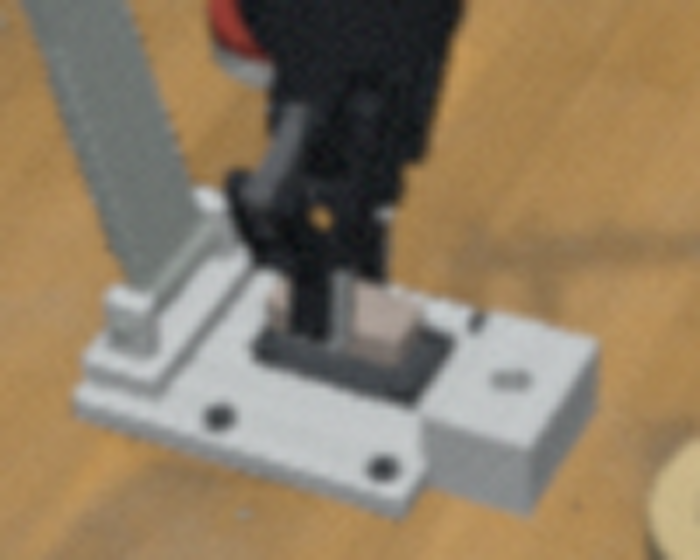

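Emit:
play_rows(series=[{"dx":-1,"dy":0,"dz":-3,"turn":0,"fingers":0.8},{"dx":-0.5,"dy":0,"dz":-3,"turn":0,"fingers":0.8},{"dx":-0.5,"dy":0,"dz":-2,"turn":0,"fingers":0.8}])

```text
clock: 6.77
position: [0.5044, 0.1247, 0.0413]
ee_rot: [0.006, 0.723, 0.69, 0.027]
contact_force: [-0.6, -0.2, -0.5]
width: 0.0231
```

```bash
python3 -c "
from h import *
p=get_image('side');p=get_image('side');st()
save(p,'side5.png',(250,180,350,260),7)
"
```

```text
t 6.87 pos [0.504  0.1246 0.0412] yaw 87.42 zaxis [ 0.0458  0.0291 -0.9985] F [-0.2 -0.1  0.3] w 0.0233
```

Emit:
play_rows(series=[{"dx":0,"dy":0,"dz":-1.5,"turn":0,"fingers":0.8},{"dx":0,"dy":0,"dz":-1,"turn":0,"fingers":0.8}])

```text
clock: 7.03
position: [0.5043, 0.1246, 0.0388]
ee_rot: [0.006, 0.723, 0.69, 0.027]
contact_force: [-1.6, -0.6, 1.1]
width: 0.0234
```

```bash
python3 -c "
from h import *
p=get_image('side');st()
save(p,'side5.png',(250,180,350,260),7)
"
```

```text
t 7.08 pos [0.5043 0.1246 0.0387] yaw 87.42 zaxis [ 0.0463  0.0291 -0.9985] F [-1.1  0.2  2. ] w 0.0231
```

View pics/side5.png

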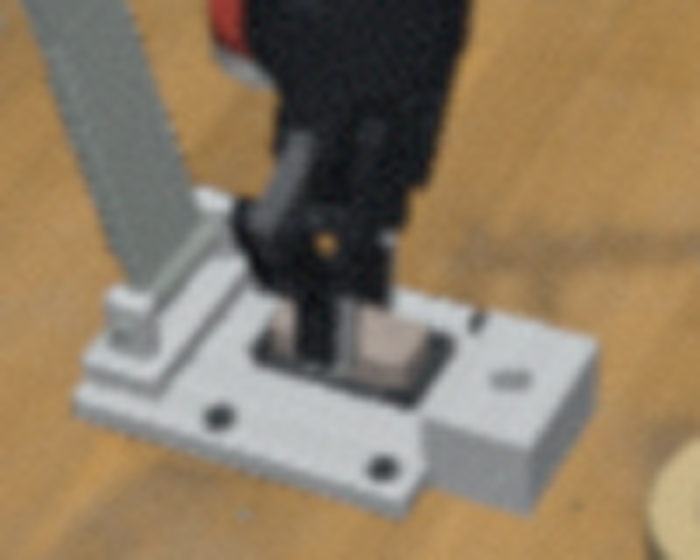

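Emit:
play_rows(series=[{"dx":0,"dy":0,"dz":0,"turn":0,"fingers":0.1},{"dx":0,"dy":0,"dz":0,"turn":0,"fingers":0.0},{"dx":0,"dy":0,"dz":0,"turn":0,"fingers":0.0},{"dx":0,"dy":0,"dz":8,"turn":0,"fingers":0.0},{"dx":0,"dy":0,"dz":20,"turn":0,"fingers":0.0},{"dx":0,"dy":0,"dz":40,"turn":0,"fingers":0.0},{"dx":-10,"dy":-20,"dz":40,"turn":0,"fingers":0.3},{"dx":-5,"dy":-30,"dz":40,"turn":0,"fingers":1},{"dx":0,"dy":-30,"dz":40,"turn":0,"fingers":1}])

```text
clock: 7.83
position: [0.4839, 0.0578, 0.2105]
ee_rot: [-0.001, 0.721, 0.693, 0.021]
contact_force: [1.0, -0.7, 0.2]
width: 0.0069
```

```bash
python3 -c "
from h import *
p=get_image('side');st();t=get_image('top')
a=cv2.resize(p['pixels'][180:260,250:350],None,fx=6,fy=6,interpolation=2);b=cv2.resize(t['pixels'][120:240,230:310],None,fx=4,fy=4,interpolation=2)
cv2.imwrite('pics/b6.png',np.hstack([a,b[:480,:200]])[:,:,::-1] if 0 else a[:,:,::-1])
cv2.imwrite('pics/t6.png',b[:,:,::-1])
"
```

```text
t 7.88 pos [0.4887 0.0534 0.2174] yaw 87.66 zaxis [ 0.0431  0.0244 -0.9988] F [ 1.7 -2.7  4.8] w 0.0011
```

View pics/b6.png

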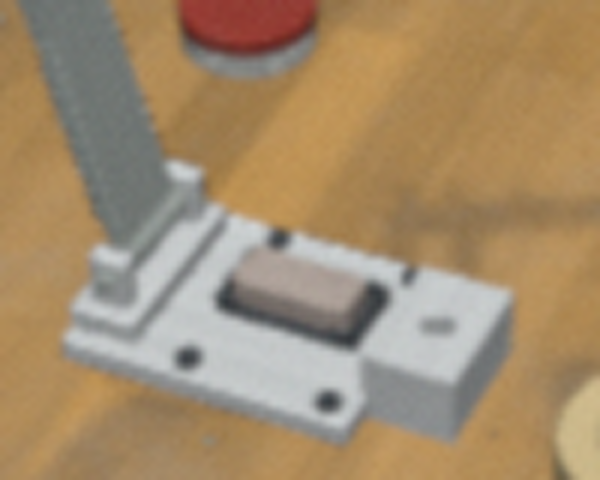

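Emit:
play_rows(series=[{"dx":25,"dy":0,"dz":3,"turn":0,"fingers":1},{"dx":30,"dy":10,"dz":0,"turn":0,"fingers":1},{"dx":30,"dy":10,"dz":0,"turn":0,"fingers":1},{"dx":30,"dy":15,"dz":0,"turn":0,"fingers":1},{"dx":30,"dy":15,"dz":0,"turn":0,"fingers":1},{"dx":15,"dy":10,"dz":0,"turn":0,"fingers":1},{"dx":0,"dy":0,"dz":0,"turn":0,"fingers":1}])

```text
clock: 8.52
position: [0.6518, 0.1179, 0.2201]
ee_rot: [0.006, 0.725, 0.689, 0.026]
contact_force: [-0.2, 0.2, 0.1]
width: -0.0004
```

```bash
python3 -c "
from h import *
p=get_image('side');p=get_image('side');st()
save(p,'s7.png',(200,100,350,250),4)"
```

```text
t 8.62 pos [0.6485 0.1162 0.22  ] yaw 87.11 zaxis [ 0.042   0.0264 -0.9988] F [-0.8 -0.1  0.3] w 0.0002
```

View pics/s7.png

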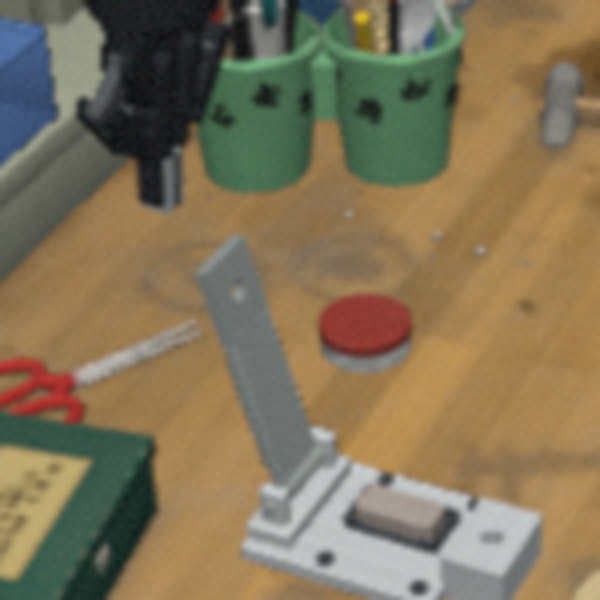

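Emit:
play_rows(series=[{"dx":0,"dy":0,"dz":-20,"turn":0,"fingers":1},{"dx":0,"dy":0,"dz":-25,"turn":0,"fingers":1},{"dx":0,"dy":0,"dz":-17,"turn":0,"fingers":1},{"dx":-10,"dy":0,"dz":0,"turn":0,"fingers":1},{"dx":-10,"dy":0,"dz":0,"turn":0,"fingers":1},{"dx":-10,"dy":0,"dz":0,"turn":0,"fingers":1},{"dx":-10,"dy":0,"dz":0,"turn":0,"fingers":1},{"dx":-10,"dy":0,"dz":0,"turn":0,"fingers":1}])

```text
clock: 9.28
position: [0.5942, 0.1135, 0.1639]
ee_rot: [0.01, 0.726, 0.687, 0.031]
contact_force: [0.5, 0.8, 0.5]
width: -0.0004
```

```bash
python3 -c "
from h import *
st()"
```

```text
t 9.28 pos [0.5942 0.1135 0.1639] yaw 86.9 zaxis [ 0.0583  0.0279 -0.9979] F [0.5 0.8 0.5] w -0.0004
```

Emit:
play_rows(series=[{"dx":-12,"dy":0,"dz":-2,"turn":0,"fingers":1},{"dx":-12,"dy":0,"dz":-2,"turn":0,"fingers":1},{"dx":-12,"dy":0,"dz":-2,"turn":0,"fingers":1},{"dx":-12,"dy":0,"dz":-2,"turn":0,"fingers":1},{"dx":-12,"dy":0,"dz":-2,"turn":0,"fingers":1},{"dx":-12,"dy":0,"dz":-2,"turn":0,"fingers":1},{"dx":-12,"dy":0,"dz":-2,"turn":0,"fingers":1},{"dx":-12,"dy":0,"dz":-2,"turn":0,"fingers":1}])

```text
clock: 9.95
position: [0.4818, 0.1098, 0.1507]
ee_rot: [0.01, 0.727, 0.686, 0.03]
contact_force: [-0.1, 0.9, -0.8]
width: 0.0002
```

```bash
python3 -c "
from h import *
st();p=get_image('side')
for m in masks_of(p,'lid_edge')[:2]: print(m['p'],m['xy'],m['region'].sum())
a=1
for a in (1.8,1.57,1.2,.9,.6,.3,.1,0): print(a,proj(p,[[.5716-.085*np.cos(a),.1207+.0036*np.cos(a),.036+.085*np.sin(a)]]).round(0))"
```

```text
t 9.95 pos [0.4818 0.1098 0.1507] yaw 86.73 zaxis [ 0.058   0.0262 -0.998 ] F [-0.1  0.9 -0.8] w 0.0002
0.86 [291.9, 205.8] 420
1.8 [[265. 189.]]
1.57 [[272. 190.]]
1.2 [[284. 195.]]
0.9 [[293. 202.]]
0.6 [[299. 210.]]
0.3 [[304. 219.]]
0.1 [[305. 224.]]
0 [[305. 227.]]
```

Emit:
play_rows(series=[{"dx":-10,"dy":0,"dz":-3,"turn":0,"fingers":1},{"dx":-10,"dy":0,"dz":-3,"turn":0,"fingers":1},{"dx":0,"dy":0,"dz":15,"turn":0,"fingers":1},{"dx":-8,"dy":-10,"dz":30,"turn":0,"fingers":0},{"dx":-15,"dy":-30,"dz":35,"turn":0,"fingers":-0.2},{"dx":-15,"dy":-30,"dz":35,"turn":0,"fingers":-0.2},{"dx":-10,"dy":-30,"dz":10,"turn":0,"fingers":-0.2},{"dx":0,"dy":0,"dz":0,"turn":0,"fingers":-0.2}])

```text
clock: 10.72
position: [0.4084, 0.0124, 0.2632]
ee_rot: [0.01, 0.726, 0.687, 0.025]
contact_force: [-0.4, -0.4, 0.8]
width: 0.0516
```

```bash
python3 -c "
from h import *
np.set_printoptions(precision=4,suppress=True)
st();p=get_image('side');t=get_image('top')
for m in masks_of(p,'lid_edge')[:2]: print(m['p'],m['xy'],m['region'].sum())
for n,q in (('t',t),('s',p)):
  for l in ('pin_knob','pin_tip'):
    for m in masks_of(q,l)[:1]:
        v,u=np.nonzero(m['region']);print(n,l,m['p'],m['xy'],m['region'].sum(),u.min(),u.max(),v.min(),v.max())
a=cv2.resize(t['pixels'][150:240,190:320],None,fx=4,fy=4,interpolation=2);b=cv2.resize(p['pixels'][180:300,255:325],None,fx=4,fy=4,interpolation=2)
c=np.zeros((480,800,3),np.uint8);c[:360,:520]=a;c[:480,520:800]=b;cv2.imwrite('pics/m8.png',c[:,:,::-1]);st()"
```

```text
t 10.72 pos [0.4084 0.0124 0.2632] yaw 86.93 zaxis [ 0.0498  0.0209 -0.9985] F [-0.4 -0.4  0.8] w 0.0516
0.63 [305.9, 219.4] 737
0.39 [309.1, 230.7] 45
t pin_knob 0.53 [214.4, 200.6] 158 205 219 195 208
t pin_tip 0.54 [208.7, 202.0] 149 205 218 195 208
s pin_knob 0.58 [277.8, 269.6] 227 271 286 262 281
s pin_tip 0.7 [302.1, 229.7] 2422 261 335 207 253
t 11.07 pos [0.4086 0.0175 0.2596] yaw 87.24 zaxis [ 0.0434  0.0264 -0.9987] F [-0.7  1.5  0.3] w 0.0512
```

View pics/m8.png

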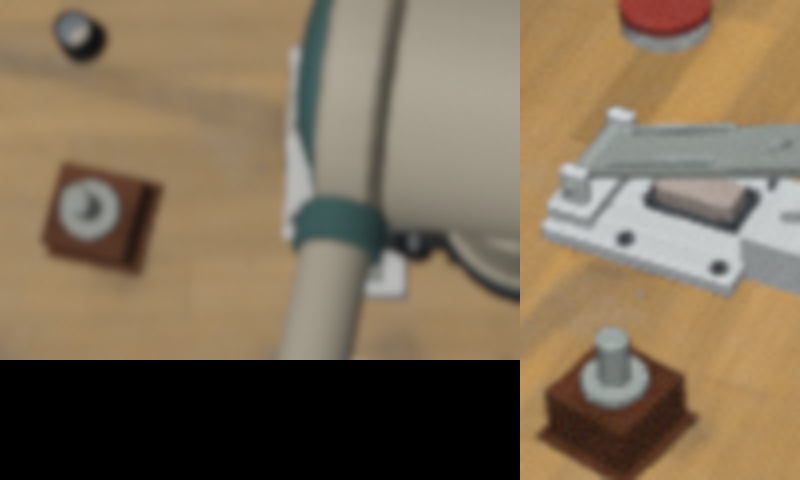

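```bash
python3 -c "
from h import *
np.set_printoptions(precision=4,suppress=True)
p=get_image('side');t=get_image('top')
print(tri(t,(212,202),p,(278.5,274.3)))
print(atz(t,(212,202),.041),atz(p,(278.5,274.3),.041),atz(p,(277.6,262.6),.072))
for m in masks_of(p,'lid_edge')[:2]: print(m['p'],m['xy'],m['region'].sum())
st()"
```

```text
(array([0.4779, 0.2928, 0.039 ]), np.float64(0.0009551214355375896))
[0.478  0.2924 0.041 ] [0.4765 0.2946 0.041 ] [0.4786 0.291  0.072 ]
0.94 [303.9, 225.3] 932
0.57 [309.2, 233.6] 33
t 11.22 pos [0.4087 0.0173 0.26  ] yaw 87.23 zaxis [ 0.0441  0.026  -0.9987] F [ 0.1 -0.2  0.8] w 0.0517
```

Emit:
play_rows(series=[{"dx":6,"dy":20,"dz":-5,"turn":0,"fingers":-0.2},{"dx":8,"dy":30,"dz":-10,"turn":0,"fingers":-0.2},{"dx":8,"dy":32,"dz":-12,"turn":0,"fingers":-0.2},{"dx":8,"dy":32,"dz":-12,"turn":0,"fingers":-0.2},{"dx":8,"dy":32,"dz":-12,"turn":0,"fingers":-0.2},{"dx":8,"dy":32,"dz":-12,"turn":0,"fingers":-0.2},{"dx":8,"dy":32,"dz":-12,"turn":0,"fingers":-0.2},{"dx":6,"dy":30,"dz":-12,"turn":0,"fingers":-0.2},{"dx":4,"dy":20,"dz":-12,"turn":0,"fingers":-0.2},{"dx":0,"dy":8,"dz":-10,"turn":0,"fingers":-0.2},{"dx":0,"dy":0,"dz":0,"turn":0,"fingers":-0.2},{"dx":0,"dy":0,"dz":0,"turn":0,"fingers":-0.2}])

```text
clock: 12.22
position: [0.4741, 0.3024, 0.1416]
ee_rot: [0.008, 0.722, 0.692, 0.023]
contact_force: [0.6, 0.7, -0.1]
width: 0.0514
```

```bash
python3 -c "
from h import *
p=get_image('side');st()"
```

```text
t 12.27 pos [0.4739 0.3019 0.1416] yaw 87.55 zaxis [ 0.0426  0.0202 -0.9989] F [ 0.1  0.3 -0.2] w 0.0515
```

Emit:
play_rows(series=[{"dx":2,"dy":-4,"dz":-12,"turn":0,"fingers":-0.2},{"dx":1,"dy":-3,"dz":-15,"turn":0,"fingers":-0.2},{"dx":1,"dy":-2,"dz":-15,"turn":0,"fingers":-0.2},{"dx":0,"dy":0,"dz":-12,"turn":0,"fingers":-0.2},{"dx":0,"dy":0,"dz":-7,"turn":0,"fingers":-0.2},{"dx":0,"dy":0,"dz":0,"turn":0,"fingers":-0.2}])

```text
clock: 12.77
position: [0.48, 0.2851, 0.0851]
ee_rot: [0.01, 0.724, 0.689, 0.026]
contact_force: [-0.7, -0.6, 0.3]
width: 0.0514
```

```bash
python3 -c "
from h import *
p=get_image('side');st()"
```

```text
t 12.82 pos [0.4803 0.2853 0.0858] yaw 87.18 zaxis [ 0.0524  0.0206 -0.9984] F [ 0.4 -0.5 -0.2] w 0.0514
```

Emit:
play_rows(series=[{"dx":-1,"dy":4,"dz":-6,"turn":0,"fingers":-0.2},{"dx":-1,"dy":4,"dz":-6,"turn":0,"fingers":-0.2},{"dx":0,"dy":1,"dz":-6,"turn":0,"fingers":-0.2},{"dx":0,"dy":0,"dz":-4,"turn":0,"fingers":-0.2},{"dx":0,"dy":0,"dz":0,"turn":0,"fingers":-0.2}])

```text
clock: 13.23
position: [0.4803, 0.2952, 0.0655]
ee_rot: [0.012, 0.725, 0.688, 0.029]
contact_force: [-0.6, 0.1, -0.5]
width: 0.0514
```

```bash
python3 -c "
from h import *
p=get_image('side');st()"
```

```text
t 13.28 pos [0.4804 0.2953 0.0657] yaw 87.1 zaxis [ 0.0589  0.0234 -0.998 ] F [-0.2  0.2 -0.6] w 0.0512
```

Emit:
play_rows(series=[{"dx":-2,"dy":-1,"dz":-4,"turn":0,"fingers":-0.2},{"dx":-1,"dy":-1,"dz":-4,"turn":0,"fingers":-0.1},{"dx":0,"dy":0,"dz":-1,"turn":0,"fingers":0.2},{"dx":0,"dy":0,"dz":0,"turn":0,"fingers":0.45},{"dx":0,"dy":0,"dz":0,"turn":0,"fingers":0.45}], squeeze=20)

```text
clock: 13.7
position: [0.477, 0.2934, 0.0558]
ee_rot: [0.012, 0.724, 0.689, 0.029]
contact_force: [-0.2, -0.0, 1.0]
width: 0.0236
```

```bash
python3 -c "
from h import *
st()"
```

```text
t 13.7 pos [0.477  0.2934 0.0558] yaw 87.15 zaxis [ 0.0589  0.0234 -0.998 ] F [-0.2 -0.   1. ] w 0.0236
```

Emit:
play_rows(series=[{"dx":0,"dy":0,"dz":0,"turn":0,"fingers":0.6},{"dx":0,"dy":0,"dz":0,"turn":0,"fingers":0.8},{"dx":0,"dy":0,"dz":0,"turn":0,"fingers":0.9}], squeeze=40)

```text
clock: 13.95
position: [0.4772, 0.2933, 0.0563]
ee_rot: [0.012, 0.724, 0.689, 0.03]
contact_force: [-0.9, 0.1, -0.8]
width: 0.0168
```

```bash
python3 -c "
from h import *
st()"
```

```text
t 13.95 pos [0.4772 0.2933 0.0563] yaw 87.14 zaxis [ 0.0594  0.0235 -0.998 ] F [-0.9  0.1 -0.8] w 0.0168
```

Emit:
play_rows(series=[{"dx":0,"dy":0,"dz":5,"turn":0,"fingers":0.9},{"dx":0,"dy":0,"dz":8,"turn":0,"fingers":0.9},{"dx":0,"dy":0,"dz":10,"turn":0,"fingers":0.9},{"dx":0,"dy":0,"dz":12,"turn":0,"fingers":0.9}])

```text
clock: 14.28
position: [0.4754, 0.2924, 0.091]
ee_rot: [0.011, 0.725, 0.689, 0.027]
contact_force: [-0.4, 0.0, -1.3]
width: 0.0171
```

```bash
python3 -c "
from h import *
st()"
```

```text
t 14.28 pos [0.4754 0.2924 0.091 ] yaw 87.13 zaxis [ 0.054   0.021  -0.9983] F [-0.4  0.  -1.3] w 0.0171
```

Free of the stand. Lift further and travel toward the post.

Emit:
play_rows(series=[{"dx":0,"dy":-4,"dz":14,"turn":0,"fingers":0.9},{"dx":-2,"dy":-12,"dz":14,"turn":0,"fingers":0.9},{"dx":-2,"dy":-16,"dz":10,"turn":0,"fingers":0.9},{"dx":-3,"dy":-18,"dz":0,"turn":0,"fingers":0.9},{"dx":-3,"dy":-18,"dz":0,"turn":0,"fingers":0.9},{"dx":-4,"dy":-18,"dz":0,"turn":0,"fingers":0.9},{"dx":-4,"dy":-18,"dz":0,"turn":0,"fingers":0.9},{"dx":-4,"dy":-18,"dz":0,"turn":0,"fingers":0.9},{"dx":-4,"dy":-16,"dz":0,"turn":0,"fingers":0.9},{"dx":-2,"dy":-10,"dz":0,"turn":0,"fingers":0.9},{"dx":0,"dy":-5,"dz":0,"turn":0,"fingers":0.9},{"dx":0,"dy":0,"dz":0,"turn":0,"fingers":0.9},{"dx":0,"dy":0,"dz":0,"turn":0,"fingers":0.9}])

```text
clock: 15.37
position: [0.4509, 0.136, 0.1441]
ee_rot: [0.015, 0.723, 0.689, 0.037]
contact_force: [0.4, -0.2, -1.2]
width: 0.0167
```

```bash
python3 -c "
from h import *
p=get_image('side');p=get_image('side');st()
m=masks_of(p,'pin_tip')
for k in m[:2]:
  v,u=np.nonzero(k['region']);print(k['p'],k['xy'],len(u),u.min(),u.max(),v.min(),v.max())
for m in masks_of(p,'lid_edge')[:1]: print(m['p'],m['xy'],m['region'].sum())
save(p,'s9.png',(275,170,355,250),7)"
```

```text
t 15.47 pos [0.451  0.1363 0.1439] yaw 87.34 zaxis [ 0.0742  0.028  -0.9969] F [-0.1  0.2 -1.8] w 0.0169
0.55 [320.4, 208.1] 109 309 324 202 215
0.82 [303.9, 226.2] 886
```

View pics/s9.png

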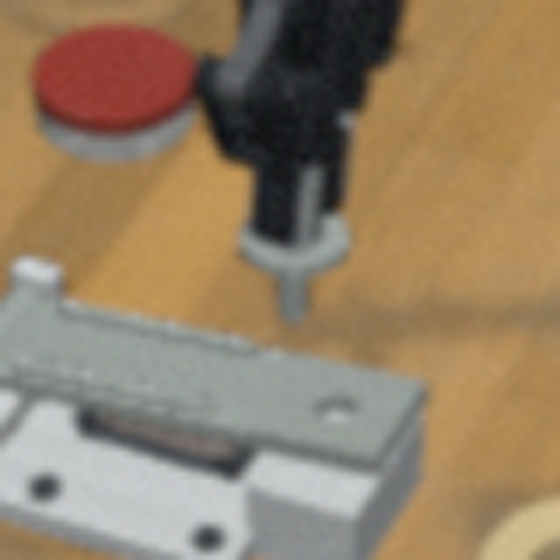

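```bash
python3 -c "
from h import *
np.set_printoptions(precision=4,suppress=True)
p=get_image('side');q=lambda u,v:(275+u/7-.43,170+v/7-.43);s=st()
tip=atz(p,q(294,322),.0936);print('tip',tip, 'flange',atz(p,q(294.5,240),.1286))
for a in(.08,.1,.12):
  z=.036+.13*np.sin(a)+.004*np.cos(a);h=atz(p,q(337,408),z);print(a,z,'hole',h,'tip->hole',h-tip)
print('lid mask pred',[ (a,proj(p,[[.5716-.0775*np.cos(a),.1207+.0033*np.cos(a),.04+.0775*np.sin(a)]])) for a in(.05,.1,.15)])
# edge corners strap: local
for a in(.05,.1,.15):
  X=[[.5717-.155*np.cos(a)*np.cos(.042)+y*np.sin(.042), .1207+.155*np.cos(a)*.042+y, .036+.155*np.sin(a)+.004] for y in(.022,-.022)]
  print(a,(proj(p,X)-[275,170]+.43)*7)
"
```

```text
t 15.62 pos [0.4507 0.1364 0.1436] yaw 87.37 zaxis [ 0.0734  0.0278 -0.9969] F [-0.5 -0.3 -0.8] w 0.0169
tip [0.4515 0.1389 0.0936] flange [0.4509 0.1398 0.1286]
0.08 0.05037611704120293 hole [0.4408 0.127  0.0504] tip->hole [-0.0107 -0.0119 -0.0432]
0.1 0.052958360825199766 hole [0.4397 0.1298 0.053 ] tip->hole [-0.0118 -0.0091 -0.0406]
0.12 0.05553382149097497 hole [0.4386 0.1326 0.0555] tip->hole [-0.0129 -0.0063 -0.0381]
lid mask pred [(0.05, array([[302.5296, 223.7206]])), (0.1, array([[302.3892, 222.4565]])), (0.15, array([[302.176 , 221.1726]]))]
0.05 [[376.3805 471.5566]
 [428.2582 392.857 ]]
0.1 [[375.0212 453.5294]
 [427.1247 375.0131]]
0.15 [[372.5762 435.1353]
 [424.9293 356.8229]]
```

Emit:
play_rows(series=[{"dx":-4,"dy":-4,"dz":-4,"turn":0,"fingers":0.9},{"dx":-4,"dy":-3,"dz":-7,"turn":0,"fingers":0.9},{"dx":-3,"dy":-2,"dz":-7,"turn":0,"fingers":0.9},{"dx":0,"dy":0,"dz":-6,"turn":0,"fingers":0.9},{"dx":0,"dy":0,"dz":0,"turn":0,"fingers":0.9}], squeeze=60)

```text
clock: 16.03
position: [0.4377, 0.1276, 0.1165]
ee_rot: [0.015, 0.722, 0.691, 0.035]
contact_force: [0.0, -0.1, -1.5]
width: 0.0162
```

```bash
python3 -c "
from h import *
p=get_image('side');st()"
```

```text
t 16.08 pos [0.4378 0.1276 0.1168] yaw 87.51 zaxis [ 0.0715  0.0279 -0.997 ] F [-0.1 -0.4  0.6] w 0.0163
```

Emit:
play_rows(series=[{"dx":2,"dy":-1,"dz":-3,"turn":0,"fingers":0.9},{"dx":1,"dy":-1,"dz":-2,"turn":0,"fingers":0.9},{"dx":0,"dy":0,"dz":0,"turn":0,"fingers":0.9}])

```text
clock: 16.33
position: [0.4415, 0.1256, 0.1113]
ee_rot: [0.015, 0.722, 0.691, 0.036]
contact_force: [1.1, 0.5, -0.9]
width: 0.0165
```

```bash
python3 -c "
from h import *
p=get_image('side');p=get_image('side');st();save(p,'s10.png',(295,190,355,240),10)"
```

```text
t 16.43 pos [0.4415 0.1257 0.1116] yaw 87.5 zaxis [ 0.0724  0.0281 -0.997 ] F [ 0.5 -0.2 -0.3] w 0.0166
```

Emit:
play_rows(series=[{"dx":0,"dy":0,"dz":-2,"turn":0,"fingers":0.9},{"dx":0,"dy":0,"dz":-2,"turn":0,"fingers":0.9}])

```text
clock: 16.6
position: [0.4423, 0.1257, 0.1081]
ee_rot: [0.015, 0.722, 0.691, 0.037]
contact_force: [0.7, 0.3, -0.7]
width: 0.0165
```

```bash
python3 -c "
from h import *
st()"
```

```text
t 16.6 pos [0.4423 0.1257 0.1081] yaw 87.5 zaxis [ 0.0742  0.0284 -0.9968] F [ 0.7  0.3 -0.7] w 0.0165
```

Emit:
play_rows(series=[{"dx":-1.2,"dy":0,"dz":-1.5,"turn":0,"fingers":0.9},{"dx":-0.8,"dy":0,"dz":-1.5,"turn":0,"fingers":0.9},{"dx":-0.3,"dy":0,"dz":-1.5,"turn":0,"fingers":0.9}])

```text
clock: 16.85
position: [0.44, 0.1258, 0.1032]
ee_rot: [0.016, 0.722, 0.691, 0.037]
contact_force: [0.3, -0.6, -0.5]
width: 0.0168
```

```bash
python3 -c "
from h import *
st()"
```

```text
t 16.85 pos [0.44   0.1258 0.1032] yaw 87.51 zaxis [ 0.0747  0.0285 -0.9968] F [ 0.3 -0.6 -0.5] w 0.0168
```

Emit:
play_rows(series=[{"dx":-0.3,"dy":0,"dz":-1.5,"turn":0,"fingers":0.9},{"dx":-0.3,"dy":0,"dz":-1.5,"turn":0,"fingers":0.9},{"dx":-0.3,"dy":0,"dz":-1.5,"turn":0,"fingers":0.9}])

```text
clock: 17.1
position: [0.4388, 0.1259, 0.0982]
ee_rot: [0.016, 0.722, 0.691, 0.037]
contact_force: [-0.4, -0.1, -0.1]
width: 0.0167
```

```bash
python3 -c "
from h import *
st()"
```

```text
t 17.1 pos [0.4388 0.1259 0.0982] yaw 87.52 zaxis [ 0.0746  0.0285 -0.9968] F [-0.4 -0.1 -0.1] w 0.0167
```

Emit:
play_rows(series=[{"dx":0.5,"dy":0,"dz":-1.5,"turn":0,"fingers":0.9},{"dx":0.3,"dy":0,"dz":-1.5,"turn":0,"fingers":0.9},{"dx":0,"dy":0,"dz":-1.5,"turn":0,"fingers":0.9}])

```text
clock: 17.35
position: [0.4396, 0.1259, 0.0932]
ee_rot: [0.016, 0.722, 0.691, 0.037]
contact_force: [-0.0, -0.5, -0.6]
width: 0.0166
```

```bash
python3 -c "
from h import *
p=get_image('side');st();save(p,'s11.png',(285,190,355,250),10)"
```

```text
t 17.4 pos [0.4393 0.1259 0.093 ] yaw 87.52 zaxis [ 0.074   0.0284 -0.9969] F [ 0.3 -0.1 -0.9] w 0.0168
```

Emit:
play_rows(series=[{"dx":0.2,"dy":0,"dz":-1.5,"turn":0,"fingers":0.9},{"dx":0.2,"dy":0,"dz":-1.5,"turn":0,"fingers":0.9},{"dx":0.2,"dy":0,"dz":-1.5,"turn":0,"fingers":0.9},{"dx":0,"dy":0,"dz":-1.5,"turn":0,"fingers":0.9},{"dx":0,"dy":0,"dz":-1.5,"turn":0,"fingers":0.9}])

```text
clock: 17.82
position: [0.4403, 0.1259, 0.0849]
ee_rot: [0.015, 0.722, 0.691, 0.037]
contact_force: [-1.2, -0.1, -0.6]
width: 0.0164
```

```bash
python3 -c "
from h import *
p=get_image('side');st()"
```

```text
t 17.87 pos [0.4401 0.1258 0.0846] yaw 87.52 zaxis [ 0.0738  0.0283 -0.9969] F [ 0.8  0.7 -0.8] w 0.0163
```

Emit:
play_rows(series=[{"dx":0,"dy":0,"dz":-1.5,"turn":0,"fingers":0.9},{"dx":0,"dy":0,"dz":-1.5,"turn":0,"fingers":0.9},{"dx":0,"dy":0,"dz":-1.5,"turn":0,"fingers":0.9}])

```text
clock: 18.12
position: [0.4403, 0.1258, 0.0799]
ee_rot: [0.015, 0.722, 0.691, 0.037]
contact_force: [0.8, 0.1, -0.5]
width: 0.0166
```

```bash
python3 -c "
from h import *
p=get_image('side');st()"
```

```text
t 18.17 pos [0.44   0.1258 0.0796] yaw 87.52 zaxis [ 0.0736  0.0283 -0.9969] F [-0.1  0.3 -0.4] w 0.0164
```

Emit:
play_rows(series=[{"dx":0,"dy":0,"dz":-2,"turn":0,"fingers":0.9},{"dx":0,"dy":0,"dz":-2,"turn":0,"fingers":0.9},{"dx":0,"dy":0,"dz":-2,"turn":0,"fingers":0.9},{"dx":0,"dy":0,"dz":-2,"turn":0,"fingers":0.9}], squeeze=80)

```text
clock: 18.5
position: [0.4403, 0.1259, 0.0711]
ee_rot: [0.015, 0.722, 0.691, 0.037]
contact_force: [-0.4, -0.2, -0.5]
width: 0.0159
```

```bash
python3 -c "
from h import *
p=get_image('side');st()"
```

```text
t 18.55 pos [0.44   0.1258 0.0708] yaw 87.51 zaxis [ 0.0737  0.0284 -0.9969] F [ 0.7  0.8 -1.8] w 0.0158
```

Emit:
play_rows(series=[{"dx":0,"dy":0,"dz":-1.5,"turn":0,"fingers":0.9},{"dx":0,"dy":0,"dz":-1.5,"turn":0,"fingers":0.9},{"dx":0,"dy":0,"dz":-1.5,"turn":0,"fingers":0.9}])

```text
clock: 18.8
position: [0.44, 0.1259, 0.066]
ee_rot: [0.015, 0.722, 0.691, 0.036]
contact_force: [-0.0, 0.0, -0.1]
width: 0.016
```

```bash
python3 -c "
from h import *
p=get_image('side');st()"
```

```text
t 18.85 pos [0.4399 0.1259 0.0657] yaw 87.51 zaxis [ 0.0734  0.0284 -0.9969] F [ 0.2  0.6 -0.7] w 0.0163
```

Emit:
play_rows(series=[{"dx":0,"dy":0,"dz":-1.5,"turn":0,"fingers":0.9},{"dx":0,"dy":0,"dz":-1.5,"turn":0,"fingers":0.9}])

```text
clock: 19.02
position: [0.44, 0.1259, 0.0628]
ee_rot: [0.015, 0.722, 0.691, 0.036]
contact_force: [-1.5, -0.8, 0.8]
width: 0.016
```

```bash
python3 -c "
from h import *
p=get_image('side');st();save(p,'s12.png',(270,185,350,245),10)
for l in('lid_edge','pin_knob'):
  for m in masks_of(p,l)[:2]:
    v,u=np.nonzero(m['region']);print(l,m['p'],m['xy'],len(u),u.min(),u.max(),v.min(),v.max())"
```

```text
t 19.07 pos [0.44   0.1259 0.0625] yaw 87.51 zaxis [ 0.0734  0.0284 -0.9969] F [ 0.4 -0.3  0.2] w 0.0163
lid_edge 0.81 [296.2, 225.7] 817 269 335 211 240
```

View pics/s12.png

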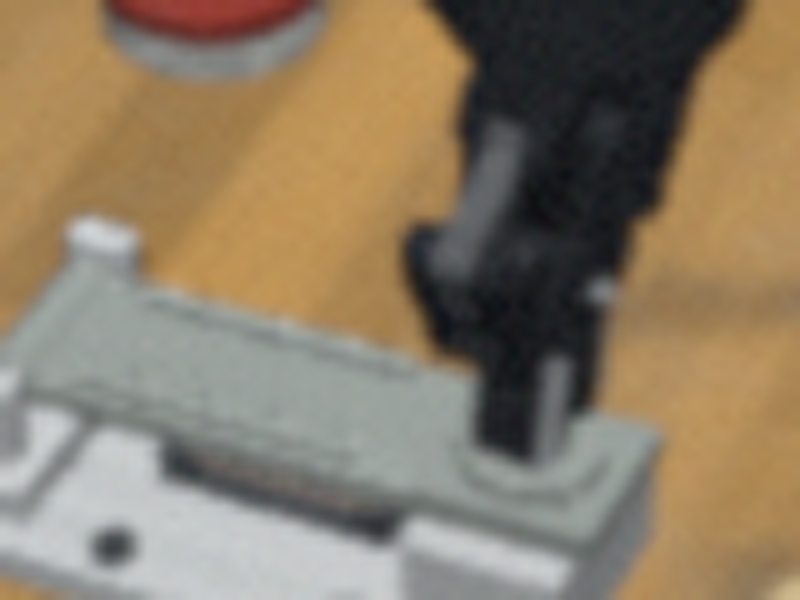

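Emit:
play_rows(series=[{"dx":0,"dy":0,"dz":-1.5,"turn":0,"fingers":0.9},{"dx":0,"dy":0,"dz":-1.5,"turn":0,"fingers":0.9}])

```text
clock: 19.33
position: [0.4402, 0.1259, 0.06]
ee_rot: [0.015, 0.722, 0.691, 0.037]
contact_force: [-3.0, 0.1, 13.1]
width: 0.0159
```

```bash
python3 -c "
from h import *
st();get_image('side');st()"
```

```text
t 19.33 pos [0.4402 0.1259 0.06  ] yaw 87.51 zaxis [ 0.074   0.0285 -0.9969] F [-3.   0.1 13.1] w 0.0159
t 19.38 pos [0.4401 0.1259 0.0602] yaw 87.51 zaxis [ 0.0739  0.0285 -0.9969] F [-1.6 -0.8  7.6] w 0.016
```

Emit:
play_rows(series=[{"dx":0,"dy":0,"dz":-1.5,"turn":0,"fingers":0.9}], squeeze=100)

```text
clock: 19.47
position: [0.4403, 0.126, 0.0598]
ee_rot: [0.015, 0.722, 0.691, 0.037]
contact_force: [-6.3, 0.3, 25.4]
width: 0.0152
```

```bash
python3 -c "
from h import *
st();get_image('side');st();p=get_image('side');st();get_image('side');st()
# strap angle from the image: row of the strap's far long edge against prediction
for m in masks_of(p,'lid_edge')[:1]:
    v,u=np.nonzero(m['region']);print(m['p'],m['xy'],len(u),u.min(),u.max(),v.min(),v.max())
    i=u.argmax();print('rightmost px',u[i],np.mean(v[u>=u.max()-1]))
for a in(0,.03,.06,.09):
  X=[[.5716-.155*np.cos(a)-.022*.042,.1207+.155*np.cos(a)*.042+y,.036+.155*np.sin(a)+.004] for y in(-.022,.022)]
  print(a,proj(p,X).round(1).tolist())"
```

```text
t 19.47 pos [0.4403 0.126  0.0598] yaw 87.52 zaxis [ 0.0743  0.0286 -0.9968] F [-6.3  0.3 25.4] w 0.0152
t 19.52 pos [0.4403 0.126  0.0599] yaw 87.53 zaxis [ 0.0744  0.0286 -0.9968] F [-5.4 -1.5 16.4] w 0.0155
t 19.57 pos [0.4402 0.126  0.06  ] yaw 87.53 zaxis [ 0.0745  0.0286 -0.9968] F [-4.9 -1.  15.4] w 0.0156
t 19.62 pos [0.4402 0.126  0.06  ] yaw 87.53 zaxis [ 0.0746  0.0286 -0.9968] F [-3.9 -0.1 15.4] w 0.0154
0.8 [297.3, 226.3] 825 270 335 211 241
rightmost px 335 230.66666666666666
0 [[335.9, 228.2], [329.2, 239.7]]
0.03 [[335.9, 226.7], [329.2, 238.2]]
0.06 [[335.8, 225.2], [329.2, 236.6]]
0.09 [[335.7, 223.7], [329.0, 235.1]]
```

```bash
python3 -c "
from h import *
st();print(sign_off())"
```

```text
t 19.67 pos [0.4402 0.126  0.06  ] yaw 87.53 zaxis [ 0.0747  0.0286 -0.9968] F [-4.7  0.  15. ] w 0.0154
the job is handed in; nothing more can be done
None
```

The job is done and was handed in at about 19.7 s. The gripper still holds the pin by its knob and presses it down at a steady 15 N or so, against the roughly 4 N needed to keep the strap shut.

I laid the block flat in the pan and pushed the strap over from behind, and it fell onto the block. I then took the pin from its stand and fed it through the strap into the post.

**Last checks:**
- **Pin depth:** the tool met a hard stop at 60.0 mm, against 60.3 mm predicted for the pin fully home.
- **Insertion:** no force showed on the way through either hole until the last few millimetres, so the pin entered cleanly.
- **Strap:** its end corner in the side view was nearest to the fully shut position, 2.5 pixels below the prediction for it. I had no picture views left to confirm this by eye at the end.
- **Block:** it was seen flat inside the pan lips before the strap went over.
- **Bystanders:** the arm's path avoided the loupe, tape, calliper and tin. I did not re-measure them at the end.

**Disagreements:**
- **Tool tilt:** the tool drifted to about 4° of tilt over the moves, which can't be corrected through the move interface.
- **Hole position:** the two estimates of where to put the tool over the strap's hole differed by about 1.6 mm in x. I aimed between them.

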